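# Set the tape measure to the bench stop and lock it

## Robot

A 7-joint arm with a two-finger parallel gripper is mounted at the origin on the work surface. World frame = base frame: x ahead of the robot, y to its left, z up, the work surface at z = 0. Lengths are in m, angles in rad, forces in N, time in s.
With the tool pointing down it reaches from about 0.425 to 0.925 m from the base axis. Payload 6.8 kg.
Tool frame: the origin (TCP) lies at the very end of the fingers, on their centre line; the grasp point (between the pads) lies 19 mm behind it; z points along the fingers, y is the line along which they close (so a half turn about z gives the same grasp; the last joint's range is limited). The gripper opens to 85 mm and grips with 20 to 120 N. Pads are 22 mm wide; open, the fingers measure 114 mm over their backs; the gripper's body (76 mm by 85 mm) begins 54 mm behind the grasp point. The pads swing forward as they close: fully open they stand 13 mm farther back than shut.
Start: joints at [1.059, 0.477, 0.022, 1.555, -0.011, 1.109, -0.083], TCP at [0.265, -0.621, 0.231] pointing down, gripper open.
Joint ranges: [-2.96, 2.96], [-0.34, 2.1], [-1.41, 1.46], [0.24, 2.44], [-1.37, 4.51], [0.17, 1.92], [-2.96, 2.96]. Speed limits (rad/s): [2.39, 2.39, 3.14, 3.14, 3.14, 3.14, 3.14].

## Interface

Orientations are given as a rotation vector (axis times angle).
In Python, from bench import monitor, optics, r gives the robot as it stands.
- The arm moves only by the shell command python3 -m crank 'ROWS' [OPENING] [FORCE]. ROWS is JSON, a list of rows, each a list of 2 entries, a list of its own where there are three numbers: the shift along the tool's x, y, z in cm, then the turn, a rotation vector about the tool's x, y, z in rad. A call has 1 to 5 rows; each row shifts and turns the commanded pose from where the row before left it, along the tool's axes as they then stand; what a row does not reach is not made up. A row lasts 1/10 s, in which the tool goes at most 50 mm and 8.59 degrees, less where a joint would pass 70% of its speed; a pose out of reach is approached as far as the arm can. A call is refused whole if a number of a shift passes 5 or a number of a turn 0.15, either way. A call with a gripper value outside its range is refused whole. OPENING is the finger opening in cm, from 0 to 8.54, set as the call begins (- or left out, the last holds). The fingers move at their own pace and stop on an object; FORCE is the grip in N (left out, the last holds). Time passes only in rows, so rows that do not move let the fingers close. It gives the time, the measured TCP pose, the force, the opening and the grip force at its end, in the units of the state.
- monitor.get_obs(): the state, without advancing time (a new reading comes with each control period).
- optics.grab_frame(name): name is "scene" or "top"; returns (picture, depth): 384x512x3 uint8, red, green, blue; 384x512 float32, m along the optical axis (not along the pixel's ray), 0 where there is no reading.
- optics.camera_model(name): a dict with "vertical_fov" (degrees; the focal length in pixels is half the picture's height over the tangent of half this angle, whatever the lens; pixels are square), "cx", "cy" (the principal point, pixels), "R" (3x3) and "t" (3): a world point X has camera coordinates R X + t. Camera axes: x right, y down, z forward; pixel columns grow to the right and rows downward; lengths in m; the calibration is good to about 2 mm. A picture is of the moment at which its call begins. camera_model takes no time and is no camera call.
- r.hand_in(): hands the job in; it is judged then, once.
The state is a dict: "clock": time; "joints": joint angles; "qvel": joint speeds; "tau": joint torques, N m; "tcp_pos": TCP position; "orientation": TCP orientation; "contact_force": force on the tool from outside, world axes, zero at the start; "moment": the same for the moment, N m; "grip_width": finger opening in m; "gripper_force": force on a finger pad.
Only numpy, scipy, OpenCV 4.12 (cv2) and the standard library are available. Lean on these libraries where they do the work, as an engineer would, in place of code of your own. Each camera call takes 0.05 s, during which the arm holds its last target. There are 200 camera calls.

## Task

Take the yellow tape measure, hook its end tab over the far side of the low dark steel stop on the bench, and back the case straight away from the stop, against the tape's spring, until its nose is at the blue line. Stand it upright there square to the stop, let go, and then press the red lock button on its top fully down, leaving the end hooked and the tape drawn out as a length gauge for the bolts. Leave the blue chalk reel alone.

Things in the scene. Friction and masses are not known exactly. Their poses are not given: they have to be found in the camera images.
- tape: Loose yellow tape measure, black sole, about 0.4 kg, on the bench. Case 85 long (x), 36 wide (y, flat parallel sides), 62 high; above 44 the nose end is set back 16. Origin: centre of the underside; x out of the nose, roughly away from the robot; z up. Nose 42.5 ahead of the origin. The tape leaves it 22-24 above the underside. Standing, the sole's grip outholds the spring. Sizes in mm.
- tape_end (a point): Inner (case-side) face of the steel tab at the end of the white tape, mid-width, 15 mm above the case's underside; axes as the case. The tab is 24 mm wide, 3 mm thick and hangs from 24 down to 6 mm above the case's underside. With the tape in, this face is 35 mm ahead of the nose (77.5 mm ahead of the case origin).
- blade (a joint): How far the 22 mm wide tape is drawn out, in m: 0 = in (35 mm shows), 0.045 = 80 mm shows, at most 0.075. It slides straight along the case's x against a spring of about 0.8 N (in) to 1.4 N (fully out), and runs back in when nothing holds its end.
- lock_top (a point): Centre of the top of the red square lock button, 22 x 22 mm, on top of the case 6.5 mm behind its middle; 71 mm above the case's underside when up, 65 mm when down. About 3 N pushes it straight down and it stays down.
- lock (a joint): Travel of the lock button in m: 0 = up (unlocked), 0.006 = fully down (locked); it stays where it is left.
- stop: Dark steel strip fixed to the bench: 130 long (y), 8 thick (x), 18 high, a 5 high screw foot at each end (to 81 from the middle, 30 to the near side). Origin: bench level, middle of the far face; x points out of that face, away from the robot; z up. A blue line 8 wide is painted on the bench parallel to it, its middle 80 from the far face on the near (-x) side. Sizes in mm.
- reel: Bystander: blue round chalk reel, 72 mm long, 34 mm wide, 60 mm high, loose on the bench; origin at the centre of its underside. Not to be disturbed.
Things that resemble listed ones, but are neither listed nor needed, are in the scene too. There is more than one size of the stop; the one meant has the size given above.

How it is judged:
On the way, in this order (a step that is already met when the one before it is completed fails the run):
1. the tape's end tab is hooked behind the far face of the stop and the tape is drawn out at least 20 mm against its spring (x of tape_end in the frame of stop between -0.004 and 0.008 m and y of tape_end in the frame of stop between -0.06 and 0.06 m and height (world z) of tape_end below 0.022 m and value of joint blade above 0.02 m), for 0.2 s.
2. the case stands at the blue line with the end hooked, let go by the fingers, the lock button still up (x of tape_end in the frame of stop between -0.004 and 0.008 m and y of tape_end in the frame of stop between -0.06 and 0.06 m and height (world z) of tape_end below 0.022 m and x of tape in the frame of stop between -0.1355 and -0.1095 m and contact force between the fingers and tape below 0.1 N and height (world z) of tape below 0.005 m and value of joint lock below 0.003 m), for 0.2 s.
At the end, for the whole second after the job is handed in: Tape case upright, still, released on the bench: nose within 13 mm of the blue line, square to the stop within 11 degrees; tab hooked on the stop's far face (-4 to 8 mm, within 60 mm of its middle, tape_end below 22 mm), tape drawn out 30 to 60 mm, lock down over 4 mm; tilt under 5 degrees (x of tape_end in the frame of stop between -0.004 and 0.008 m and y of tape_end in the frame of stop between -0.06 and 0.06 m and height (world z) of tape_end below 0.022 m and value of joint blade between 0.03 and 0.06 m and x of tape in the frame of stop between -0.1355 and -0.1095 m and angle between the x axis of tape and the x axis of stop, either way round below 0.2 rad and angle between tape's own z axis and vertical below 0.09 rad and height (world z) of tape below 0.005 m and linear speed of tape below 0.01 m/s and value of joint lock above 0.004 m); the robot touches nothing.
It fails at once if the lock button is pressed before the tape is drawn out, or the tape slips back in after locking (value of joint lock above 0.003 m and value of joint blade below 0.02 m).
It fails at once if the blue chalk reel is moved more than 30 mm (distance of reel from where it was at the start of the episode above 0.03 m).
It also fails if it takes over 45 s, if anything falls off the work surface, if the arm or the gripper's body presses on something with over 40 N, if the wrist force passes 120 N, or if a joint passes its speed limit or range.

## Working session

There is one attempt and no reset: what is moved stays moved. The work goes in short steps, Python scripts to look and compute and a shell command to move; the robot and the scene stay as the last step left them, time stands still between calls to the robot, and variables do not carry over. Pictures are saved under pics/ and viewed, at most 10 in all, crops included, and the job is handed in when it is done.

```bash
mkdir -p pics; ls; cat > h.py <<'E'
import numpy as np,cv2
from scipy.spatial.transform import Rotation as Ro
from bench import monitor,optics,r
def cam(n):
    c=optics.camera_model(n); f=192/np.tan(np.radians(c["vertical_fov"])/2)
    return f,c["cx"],c["cy"],np.array(c["R"]),np.array(c["t"])
def w(n,u,v,z=None,d=None):
    f,cx,cy,R,t=cam(n); ray=np.array([(u-cx)/f,(v-cy)/f,1]); 
    C=-R.T@t; q=R.T@ray
    return C+q*(d if d is not None else (z-C[2])/q[2])
E
python3 - <<'E'
from h import *
for n in("scene","top"):
    p,d=optics.grab_frame(n); np.save(f"{n}_d.npy",d); cv2.imwrite(f"pics/{n}0.png",p[:,:,::-1])
    c=optics.camera_model(n);print(n,c)
print(monitor.get_obs())
E
```

```text
pics
scene {'vertical_fov': 43.44275137043834, 'cx': 259.0553116971157, 'cy': 198.6307594076377, 'R': array([[ 0.49658556,  0.86797873,  0.00396145],
       [ 0.73306924, -0.41694898, -0.53736677],
       [-0.4647712 ,  0.2697526 , -0.84333935]]), 't': array([-0.21168956, -0.39898408,  1.32470822])}
top {'vertical_fov': 42.35298919166024, 'cx': 269.08956543808097, 'cy': 190.27941377528973, 'R': array([[-0.00927568, -0.99984764,  0.01478705],
       [-0.98459318,  0.00654991, -0.174738  ],
       [ 0.17461452, -0.01618004, -0.98450392]]), 't': array([-0.06784886,  0.58375196,  1.24941327])}
{'clock': 0.1, 'joints': array([ 1.05891131,  0.47772348,  0.02236857,  1.55632951, -0.01151091,
        1.10929278, -0.08307249]), 'qvel': array([-0.00121519, -0.00119629,  0.00043286, -0.0037581 , -0.00061043,
       -0.00069501, -0.00063002]), 'tau': array([ 3.95550480e-03, -5.97765648e+01,  1.61343846e+00, -2.81955224e+01,
        1.28356920e-02,  4.96500594e-03, -8.32924002e-06]), 'tcp_pos': array([ 0.26498329, -0.62024724,  0.23042912]), 'orientation': array([-3.07624545e+00, -6.29681059e-01,  6.94718052e-04]), 'contact_force': array([-0.28620464, -0.18195992,  0.15513949]), 'moment': array([ 0.00630728, -0.03761676, -0.04064755]), 'gripper_force': 0.0, 'grip_width': 0.08514730243308238}
```

View pics/scene0.png

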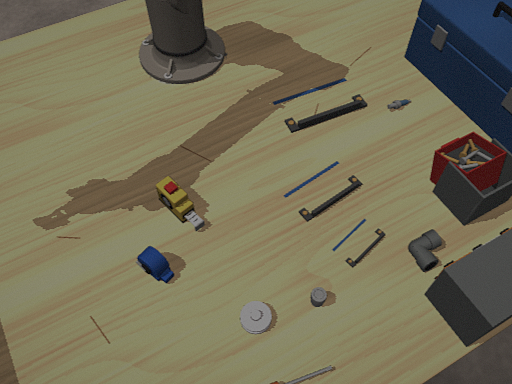

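View pics/top0.png

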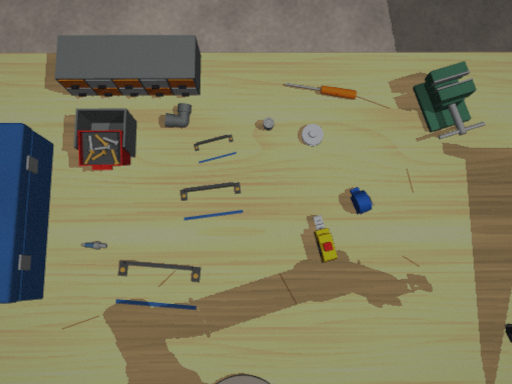

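The scene has a yellow tape at top (326,243), blue reel at (361,200), and three stops at top (160,270), (210,190) and (213,142). I'll take enlarged crops for the corners.

```bash
python3 - <<'E'
from h import *
p=cv2.imread("pics/top0.png")
a=cv2.resize(p[170:235,170:255],None,fx=7,fy=7,interpolation=cv2.INTER_CUBIC)
b=cv2.resize(p[205:270,300:345],None,fx=7,fy=7,interpolation=cv2.INTER_CUBIC)
h=max(a.shape[0],b.shape[0]); 
o=np.zeros((h,a.shape[1]+b.shape[1],3),np.uint8);print(a.shape,b.shape)
o[:a.shape[0],:a.shape[1]]=a;o[:b.shape[0],a.shape[1]:]=b
o=o[:, :]; cv2.imwrite("pics/c1.png",cv2.resize(o,(800,int(o.shape[0]*800/o.shape[1]))) if o.shape[1]>800 else o);print(o.shape)
for nm,q in dict(bigL=(118,268),bigR=(201,275),midL=(180,195),midR=(241,189),smL=(194,149),smR=(233,139)).items(): print(nm,w("top",*q,z=0.005))
E
```

```text
(455, 595, 3) (455, 315, 3)
(455, 910, 3)
bigL [0.3860673 0.3270234 0.005    ]
bigR [0.36586735 0.10835938 0.005     ]
midL [0.58012602 0.16829646 0.005     ]
midR [0.59555534 0.0031264  0.005     ]
smL [0.70844058 0.13264382 0.005     ]
smR [0.73641699 0.02535419 0.005     ]
```

```bash
python3 - <<'E'
import cv2;print(cv2.imread("pics/c1.png").shape)
E
```

```text
(400, 800, 3)
```

View pics/c1.png

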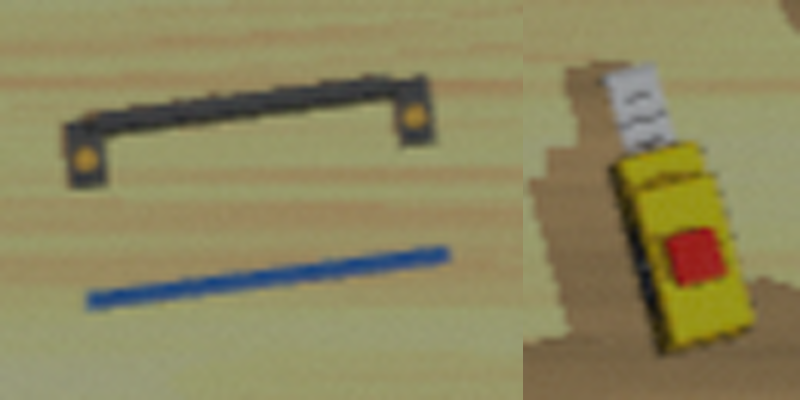

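Middle stop is 165 mm long overall, so that is the right one. In the crop: foot far corners at (65,125) and (428,78), blue line ends at (88,300) and (448,255), button at (697,257), tab end at (605,72)–(655,65).

```bash
python3 - <<'E'
from h import *
k=5600/910
S=lambda x,y,z:w("top",170+x/k,170+y/k,z=z)
T=lambda x,y,z:w("top",300+(x-523)/k,205+y/k,z=z)
P={}
for n,q in dict(footL=S(65,125,.005),footR=S(428,78,.005),stL=S(88,118,.018),stR=S(393,75,.018),bl=S(88,300,0),br=S(448,255,0),
 btn=T(697,257,.071),backL=T(665,352,.062),backR=T(752,325,.062),fL=T(625,165,.044),fR=T(700,143,.044),tL=T(605,72,.024),tR=T(655,65,.024)).items():
    P[n]=q;print(n,q.round(4))
far=(P['footL']+P['footR'])/2
dy=P['footL']-P['footR'];yawA=np.arctan2(-dy[0],dy[1]);dy2=P['bl']-P['br'];yawB=np.arctan2(-dy2[0],dy2[1])
print("stop mid",far,"len",np.linalg.norm(dy),"yaw",yawA,yawB)
yaw=(yawA+yawB)/2; x=np.array([np.cos(yaw),np.sin(yaw),0]); print("line dist",((P['bl']+P['br'])/2-far)@x)
ax=(P['tL']+P['tR'])/2-(P['backL']+P['backR'])/2; print("tape yaw",np.arctan2(ax[1],ax[0]),"len",np.linalg.norm(ax[:2]))
b=(P['fL']+P['fR'])/2-(P['backL']+P['backR'])/2;print("case yaw",np.arctan2(b[1],b[0]),np.linalg.norm(b[:2]))
o=monitor.get_obs();R=Ro.from_rotvec(o['orientation']).as_matrix();print(R.round(3))
# depth check of button
d=np.load('top_d.npy');print(w("top",300+(697-523)/k,205+257/k,d=d[int(205+257/k),int(300+(697-523)/k)]))
# refine: yellow pixels w/ depth on top
p=cv2.imread("pics/top0.png");hsv=cv2.cvtColor(p,cv2.COLOR_BGR2HSV)
pts=[]
for v in range(220,268):
  for u in range(308,345):
    X=w("top",u,v,d=d[v,u])
    if 0.05<X[2]<.08: pts.append(X)
pts=np.array(pts);print(len(pts),pts.mean(0),pts[:,2].min(),pts[:,2].max())
print(cv2.minAreaRect((pts[:,:2]*1000).astype(np.float32)))
# reel
m=cv2.inRange(hsv[180:220,340:380],(100,120,40),(130,255,255));yy,xx=np.nonzero(m);X=np.array([w("top",340+a,180+b_,z=.05) for a,b_ in zip(xx,yy)]);print("reel",X.min(0),X.max(0))
E
```

```text
footL [0.593  0.1671 0.005 ]
footR [0.6131 0.0071 0.005 ]
stL [0.5937 0.155  0.018 ]
stR [0.612  0.0219 0.018 ]
bl [0.5159 0.1561 0.    ]
br [ 0.5347 -0.0016  0.    ]
btn [ 0.4331 -0.2212  0.071 ]
backL [ 0.3947 -0.2079  0.062 ]
backR [ 0.4054 -0.2444  0.062 ]
fL [ 0.4738 -0.1954  0.044 ]
fR [ 0.4829 -0.2275  0.044 ]
tL [ 0.516 -0.19   0.024]
tR [ 0.5188 -0.2118  0.024 ]
stop mid [0.60306289 0.0870731  0.005     ] len 0.16122615814345667 yaw 0.12491572393170707 0.11823796958145733
line dist -0.07839099803458406
tape yaw 0.21194379071688713 len 0.12000668277060401
case yaw 0.18535818442193744 0.0796485218879487
[[ 0.92   0.393 -0.001]
 [ 0.393 -0.92   0.001]
 [-0.    -0.002 -1.   ]]
[ 0.43315518 -0.2212499   0.0703775 ]
372 [ 0.43377026 -0.22005878  0.06197486] 0.05010410542578403 0.07495420242328543
((434.2862548828125, -220.82577514648438), (65.58526611328125, 37.07783126831055), 14.468771934509277)
reel [ 0.52419263 -0.33971408  0.05      ] [ 0.58814786 -0.28576493  0.05      ]
```

```bash
python3 -m crank '[[[3.5,-3.3,0],[0,0,0]],[[3.5,-3.3,0],[0,0,0]],[[3.5,-3.3,0],[0,0,0]],[[3.5,-3.3,0],[0,0,0]],[[3.5,-3.3,0],[0,0,0]]]' 8.5 40
python3 -m crank '[[[3.6,-3.3,0],[0,0,0]],[[3.6,-3.3,0],[0,0,0]],[[3.6,-3.4,0],[0,0,0]],[[3.6,-3.4,0],[0,0,0]],[[0,0,3],[0,0,0.1]]]'
python3 -m crank '[[[0,0,4],[0,0,0.094]],[[0,0,4],[0,0,0]],[[0,0,0],[0,0,0]]]'
cat >> h.py <<'E'
def goto(x,y,z,yaw):
    o=monitor.get_obs();R=Ro.from_rotvec(o['orientation']).as_matrix()
    Rt=Ro.from_euler('z',yaw).as_matrix()@np.diag([1,-1,-1.])
    print("t",o['clock'],"tcp",o['tcp_pos'].round(4),"yaw",np.arctan2(R[1,0],R[0,0]).round(4),"w",o['grip_width'],o['gripper_force'],o['contact_force'].round(1))
    print("shift cm",(R.T@(np.array([x,y,z])-o['tcp_pos'])*100).round(2),"turn",Ro.from_matrix(R.T@Rt).as_rotvec().round(4),"joints",o['joints'].round(2))
E
python3 -c "
from h import *
goto(.44,-.218,.02,.21)"
```

```text
clock: 0.6
tcp_pos: [0.3616, -0.3982, 0.2311]
orientation: [-3.077, -0.63, 0.0]
contact_force: [0.7, -0.6, -0.6]
grip_width: 0.0849
gripper_force: 0.0
clock: 1.1
tcp_pos: [0.4468, -0.2141, 0.2043]
orientation: [3.102, 0.489, 0.013]
contact_force: [0.1, -0.5, -0.3]
grip_width: 0.0849
gripper_force: 0.0
clock: 1.4
tcp_pos: [0.4373, -0.2188, 0.117]
orientation: [-3.119, -0.33, 0.014]
contact_force: [-0.8, 0.4, 0.3]
grip_width: 0.0848
gripper_force: 0.0
t 1.4 tcp [ 0.4373 -0.2188  0.117 ] yaw 0.2107 w 0.08480471630775131 0.0 [-0.8  0.4  0.3]
shift cm [0.36 0.04 9.69] turn [-0.0056  0.0083  0.0007] joints [ 0.47  0.34 -0.16  2.08  0.08  0.74 -1.1 ]
```

```bash
python3 -m crank '[[[0.2,0,3.5],[0,0,0]],[[0.1,0,3.2],[0,0,0]],[[0,0,2.9],[0,0,0]],[[0,0,0],[0,0,0]],[[0,0,0],[0,0,0]]]'
python3 -c "
from h import *
goto(.44,-.218,.02,.21)"
```

```text
clock: 1.9
tcp_pos: [0.4447, -0.2202, 0.0266]
orientation: [3.124, 0.329, 0.001]
contact_force: [-0.1, -0.2, 0.0]
grip_width: 0.0852
gripper_force: 0.0
t 1.9 tcp [ 0.4447 -0.2202  0.0266] yaw 0.2097 w 0.08523889754984151 0.0 [-0.1 -0.2  0. ]
shift cm [-0.42 -0.32  0.66] turn [ 0.0004 -0.0004 -0.0003] joints [ 0.45  0.5  -0.14  2.12  0.13  0.53 -1.15]
```

```bash
python3 -m crank '[[[-0.3,-0.3,0.5],[0,0,0]],[[0,0,0],[0,0,0]],[[0,0,0],[0,0,0]]]' 
python3 -m crank '[[[0,0,0],[0,0,0]],[[0,0,0],[0,0,0]],[[0,0,0],[0,0,0]],[[0,0,0],[0,0,0]],[[0,0,0],[0,0,0]]]' 2 40
python3 -m crank '[[[0,0,0],[0,0,0]],[[0,0,0],[0,0,0]],[[0,0,0],[0,0,0]],[[0,0,0],[0,0,0]],[[0,0,0],[0,0,0]]]'
python3 -c "
from h import *
goto(.44,-.218,.02,.21)"
```

```text
clock: 2.2
tcp_pos: [0.4409, -0.2177, 0.0213]
orientation: [3.124, 0.329, 0.002]
contact_force: [-1.1, -0.4, 0.3]
grip_width: 0.0849
gripper_force: 0.0
clock: 2.7
tcp_pos: [0.4407, -0.2178, 0.0206]
orientation: [3.124, 0.329, 0.001]
contact_force: [-1.8, -1.3, 5.4]
grip_width: 0.0358
gripper_force: 39.9
clock: 3.2
tcp_pos: [0.4407, -0.2178, 0.0206]
orientation: [3.124, 0.329, 0.001]
contact_force: [-0.9, -0.6, 5.1]
grip_width: 0.0357
gripper_force: 40.0
t 3.2 tcp [ 0.4407 -0.2178  0.0206] yaw 0.2097 w 0.03571431045390994 40.00223457813263 [-0.9 -0.6  5.1]
shift cm [-0.08  0.    0.06] turn [ 0.0005 -0.0004 -0.0003] joints [ 0.44  0.5  -0.14  2.13  0.13  0.51 -1.15]
```

```bash
python3 -m crank '[[[0,0,-2],[0,0,0]],[[0,0,-2],[0,0,0]],[[0,0,-2],[0,0,0]],[[0,0,0],[0,0,0]]]' - 60
python3 -c "
from h import *
goto(.5385,.0791,.08,.122)"
```

```text
clock: 3.6
tcp_pos: [0.4414, -0.2179, 0.0817]
orientation: [3.123, 0.329, 0.004]
contact_force: [0.7, 0.0, -4.0]
grip_width: 0.0353
gripper_force: 62.1
t 3.6 tcp [ 0.4414 -0.2179  0.0817] yaw 0.2096 w 0.035282041826682084 62.0567312836647 [ 0.7  0.  -4. ]
shift cm [ 15.67 -27.03   0.16] turn [ 0.0015 -0.0026  0.0876] joints [ 0.46  0.4  -0.16  2.1   0.1   0.65 -1.13]
```

```bash
python3 -m crank '[[[1.6,-2.7,0],[0,0,0]],[[2.2,-3.6,0],[0,0,0]],[[2.2,-3.6,0],[0,0,0]],[[2.2,-3.6,0],[0,0,0]],[[2.2,-3.6,0],[0,0,0]]]'
python3 -m crank '[[[2.2,-3.6,0],[0,0,0]],[[1.6,-3,0],[0,0,0]],[[1.4,-2.5,0],[0,0,0]],[[0,0,0],[0,0,0.088]],[[0,0,0],[0,0,0]]]'
python3 - <<'E'
from h import *
goto(.5385,.0791,.05,.122)
p,d=optics.grab_frame("top"); cv2.imwrite("pics/top1.png",cv2.resize(p[130:260,160:290,::-1],None,fx=4.5,fy=4.5,interpolation=cv2.INTER_CUBIC))
p,d=optics.grab_frame("scene"); cv2.imwrite("pics/scene1.png",cv2.resize(p[110:250,230:410,::-1],None,fx=4.2,fy=4.2,interpolation=cv2.INTER_CUBIC))
E
```

```text
clock: 4.1
tcp_pos: [0.5057, -0.027, 0.0787]
orientation: [-3.124, -0.328, 0.004]
contact_force: [0.8, -1.1, -4.0]
grip_width: 0.0357
gripper_force: 61.8
clock: 4.6
tcp_pos: [0.5373, 0.0722, 0.0785]
orientation: [3.135, 0.193, -0.004]
contact_force: [-0.1, -0.3, -3.9]
grip_width: 0.0356
gripper_force: 61.9
t 4.6 tcp [0.5373 0.0722 0.0785] yaw 0.1232 w 0.03563822184786774 61.863496005535126 [-0.1 -0.3 -3.9]
shift cm [ 0.21 -0.67  2.85] turn [0.0001 0.0028 0.0012] joints [-0.1   0.47 -0.18  1.99  0.13  0.7  -1.81]
```

View pics/scene1.png

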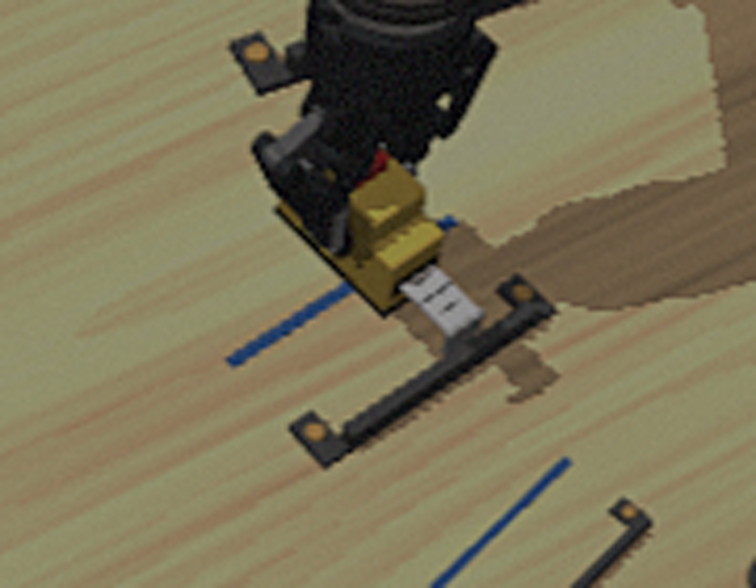

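View pics/top1.png

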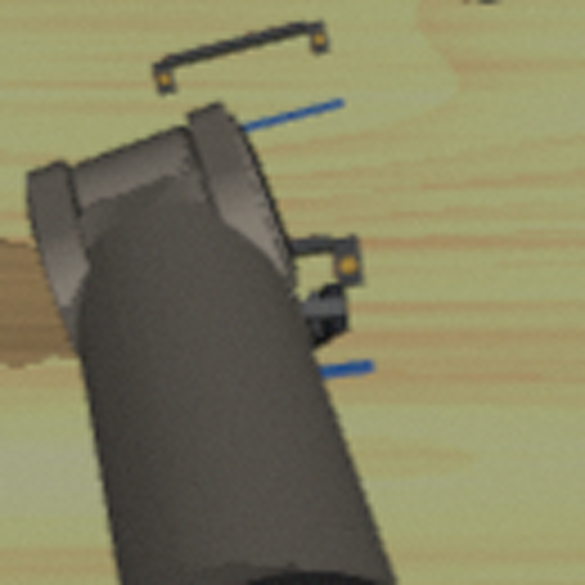

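Tab end top edge is at crop (445,333)–(483,313). Stop foot far corners are at (555,310) and (325,467). Next, check where the tab sits in the stop frame with the same camera.

```bash
python3 - <<'E'
from h import *
S=lambda x,y,z:w("scene",230+x/4.2,110+y/4.2,z=z)
a=S(555,310,.005);b=S(325,467,.005);m=(a+b)/2;print(a,b,m,np.linalg.norm(a-b),"yaw",np.arctan2(-(a-b)[0],(a-b)[1]))
y=.122;x=np.array([np.cos(y),np.sin(y),0]);yy=np.array([-np.sin(y),np.cos(y),0])
o=monitor.get_obs();c=o['tcp_pos'];z=c[2]-.0206+.024
t=(S(445,333,z)+S(483,313,z))/2;print("tab outer",t,"from tcp",(t-c)@x,(t-c)@yy,"in stop",(t-m)@x,(t-m)@yy)
n=(S(387,315,c[2]-.0206)+S(440,270,c[2]-.0206))/2;print("nose",n,(n-c)@x,(n-c)@yy)
E
```

```text
[0.59867371 0.16945919 0.005     ] [0.61924392 0.00916877 0.005     ] [0.60895882 0.08931398 0.005     ] 0.16160493097465142 yaw 0.12763330377692572
tab outer [0.61855277 0.08235963 0.08229372] from tcp 0.08210386242081431 0.0020928950300214944 in stop 0.008676320840184595 -0.008070219699450902
nose [0.57891685 0.08322036 0.05829372] 0.04286729176767911 0.007770823494325969
```

```bash
python3 -m crank '[[[0.9,-0.5,0],[0,0,0]],[[0,0,2],[0,0,0]],[[0,0,2],[0,0,0]],[[0,0,1],[0,0,0]],[[0,0,0],[0,0,0]]]'
python3 - <<'E'
from h import *
goto(.545,.08,.0220,.123)
p,d=optics.grab_frame("scene"); cv2.imwrite("pics/scene2.png",cv2.resize(p[130:230,270:390,::-1],None,fx=6,fy=6,interpolation=cv2.INTER_CUBIC))
E
```

```text
clock: 5.2
tcp_pos: [0.5459, 0.0767, 0.0289]
orientation: [3.135, 0.191, -0.005]
contact_force: [-0.4, -0.6, -3.8]
grip_width: 0.0355
gripper_force: 61.7
t 5.2 tcp [0.5459 0.0767 0.0289] yaw 0.1216 w 0.03549300389058839 61.68551981449127 [-0.4 -0.6 -3.8]
shift cm [-0.05 -0.33  0.69] turn [ 0.0003  0.0029 -0.0014] joints [-0.12  0.56 -0.16  1.99  0.15  0.61 -1.84]
```

View pics/scene2.png

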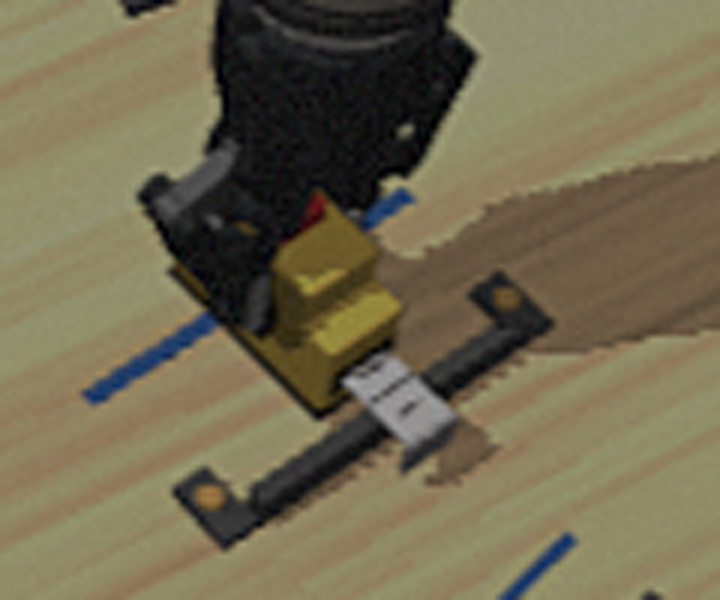

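The tab, at crop (430,440), is clear past the stop's far face. Lower the case and pull back.

```bash
python3 -m crank '[[[0,0,0.6],[0,0,0]],[[0,0,0],[0,0,0]],[[-1,0,0],[0,0,0]],[[-1,0,0],[0,0,0]],[[-1,0,0],[0,0,0]]]'
python3 -m crank '[[[-1,0,0],[0,0,0]],[[-1,0,0],[0,0,0]],[[-1,0,0],[0,0,0]],[[0,0,0],[0,0,0]],[[0,0,0],[0,0,0]]]'
python3 - <<'E'
from h import *
goto(.4834,.072,.0206,.123)
p,d=optics.grab_frame("scene"); cv2.imwrite("pics/scene3.png",cv2.resize(p[130:230,270:390,::-1],None,fx=6,fy=6,interpolation=cv2.INTER_CUBIC))
E
```

```text
clock: 5.75
tcp_pos: [0.5163, 0.0734, 0.0247]
orientation: [3.136, 0.191, 0.001]
contact_force: [0.2, -0.2, -4.1]
grip_width: 0.0352
gripper_force: 61.6
clock: 6.25
tcp_pos: [0.4873, 0.0701, 0.0244]
orientation: [-3.136, -0.192, -0.0]
contact_force: [1.1, -0.5, -4.4]
grip_width: 0.0353
gripper_force: 61.6
t 6.25 tcp [0.4873 0.0701 0.0244] yaw 0.1221 w 0.0353177208444392 61.627405285835266 [ 1.1 -0.5 -4.4]
shift cm [-0.36 -0.23  0.38] turn [-0.0001 -0.0003 -0.0009] joints [-0.13  0.5  -0.17  2.13  0.16  0.53 -1.86]
```

View pics/scene3.png

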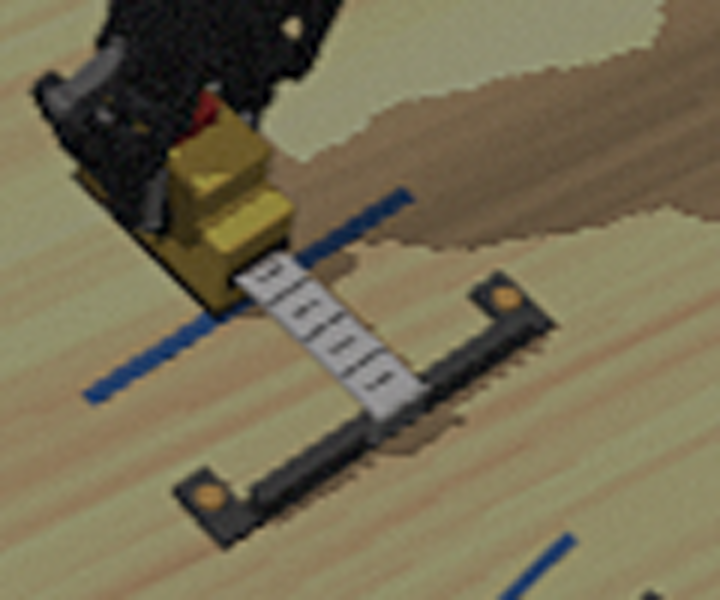

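Hooked: tape spans to the stop, ending at crop (380,420)–(428,388). The nose corner at (215,315) is on the blue line.

```bash
python3 - <<'E'
from h import *
S=lambda x,y,z:w("scene",270+x/6,130+y/6,z=z)
y=.124;x=np.array([np.cos(y),np.sin(y),0])
m=(S(555,325,.005)+S(225,550,.005))/2
l=(S(88,398,0)+S(408,195,0))/2
o=monitor.get_obs();c=o['tcp_pos'];h=c[2]-.0206
t=(S(380,420,h+.024)+S(428,388,h+.024))/2;n=S(215,315,h)
print("stop",m,"line",(l-m)@x,"tab outer",(t-m)@x,"nose",(n-m)@x,"tcp",(c-m)@x,"nose-tcp",(n-c)@x)
E
```

```text
stop [0.61011174 0.08916517 0.005     ] line -0.08162757115772541 tab outer 0.0011758196904957923 nose -0.08078403653214858 tcp -0.123871337722854 nose-tcp 0.04308730119070542
```

```bash
python3 -m crank '[[[-0.15,0,0.2],[0,0,0]],[[0,0,0.2],[0,0,0]],[[0,0,0],[0,0,0]],[[0,0,0],[0,0,0]]]'
python3 -c "
from h import *
goto(.4834,.072,.0206,.123)"
```

```text
clock: 6.7
tcp_pos: [0.4863, 0.07, 0.0207]
orientation: [-3.136, -0.191, -0.001]
contact_force: [0.1, -0.4, 5.0]
grip_width: 0.0355
gripper_force: 62.4
t 6.7 tcp [0.4863 0.07   0.0207] yaw 0.1217 w 0.035480596858411054 62.42049068212509 [ 0.1 -0.4  5. ]
shift cm [-0.26 -0.23  0.01] turn [-0.0001 -0.0008 -0.0013] joints [-0.14  0.51 -0.16  2.13  0.16  0.52 -1.87]
```

```bash
python3 -m crank '[[[0,0,0],[0,0,0]],[[0,0,0],[0,0,0]],[[0,0,0],[0,0,0]],[[0,0,0],[0,0,0]],[[0,0,0],[0,0,0]]]' 8.5
python3 -m crank '[[[0,0,-3],[0,0,0]],[[0,0,-3],[0,0,0]],[[0,0,-3],[0,0,0]],[[0,0,-1],[0,0,0]],[[0,0,0],[0,0,0]]]'
python3 -m crank '[[[0,0,0],[0,0,0]],[[0,0,0],[0,0,0]],[[0,0,0],[0,0,0]],[[0,0,0],[0,0,0]],[[0,0,0],[0,0,0]]]' 0 20
python3 - <<'E'
from h import *
goto(.48,.0692,.085,.123)
p,d=optics.grab_frame("scene"); cv2.imwrite("pics/scene4.png",cv2.resize(p[130:230,270:390,::-1],None,fx=6,fy=6,interpolation=cv2.INTER_CUBIC))
E
```

```text
clock: 7.2
tcp_pos: [0.4857, 0.0698, 0.0202]
orientation: [3.136, 0.191, -0.0]
contact_force: [0.2, -0.2, -0.7]
grip_width: 0.0847
gripper_force: 0.0
clock: 7.7
tcp_pos: [0.4868, 0.07, 0.1215]
orientation: [-3.135, -0.191, -0.005]
contact_force: [0.0, 0.8, 0.4]
grip_width: 0.0847
gripper_force: 0.0
clock: 8.2
tcp_pos: [0.4855, 0.0698, 0.1198]
orientation: [3.136, 0.191, -0.001]
contact_force: [-0.2, 0.2, -0.8]
grip_width: 0.0119
gripper_force: 0.0
t 8.2 tcp [0.4855 0.0698 0.1198] yaw 0.1219 w 0.011858967591567073 0.0 [-0.2  0.2 -0.8]
shift cm [-0.55 -0.01  3.48] turn [ 0.      0.0009 -0.0011] joints [-0.1   0.33 -0.2   2.08  0.1   0.74 -1.81]
```

View pics/scene4.png

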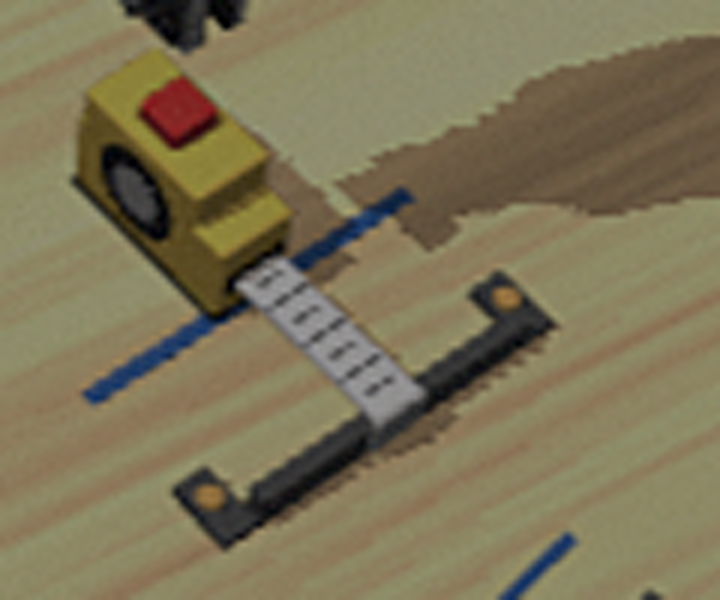

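The case stands alone with its nose on the line, the tab hooked and the red button up at crop (180,106). Now press it.

```bash
python3 -m crank '[[[-0.55,0,0],[0,0,0]],[[0,0,2],[0,0,0]],[[0,0,1.6],[0,0,0]],[[0,0,0],[0,0,0]],[[0,0,0],[0,0,0]]]'
python3 -c "
from h import *
goto(.48,.0692,.0645,.123)"
```

```text
clock: 8.75
tcp_pos: [0.48, 0.0691, 0.0845]
orientation: [3.136, 0.191, -0.001]
contact_force: [-0.8, 0.3, -0.1]
grip_width: -0.0003
gripper_force: 0.0
t 8.75 tcp [0.48   0.0691 0.0845] yaw 0.1219 w -0.00029972747957660674 0.0 [-0.8  0.3 -0.1]
shift cm [-0.   -0.01  2.  ] turn [ 0.      0.0006 -0.0011] joints [-0.11  0.38 -0.19  2.11  0.12  0.65 -1.83]
```

```bash
python3 -m crank '[[[0,0,1],[0,0,0]],[[0,0,0.4],[0,0,0]],[[0,0,0.3],[0,0,0]],[[0,0,0.3],[0,0,0]],[[0,0,0],[0,0,0]]]'
python3 -m crank '[[[0,0,0.1],[0,0,0]],[[0,0,0],[0,0,0]],[[0,0,0],[0,0,0]]]'
```

```text
clock: 9.25
tcp_pos: [0.4806, 0.0692, 0.065]
orientation: [3.136, 0.191, 0.001]
contact_force: [-3.4, -0.3, 10.7]
grip_width: 0.0003
gripper_force: 5.4
clock: 9.55
tcp_pos: [0.4806, 0.0692, 0.0649]
orientation: [3.135, 0.191, 0.001]
contact_force: [-4.9, -1.3, 21.3]
grip_width: 0.0002
gripper_force: 10.7
```

Button bottomed out at 65 mm with 21 N. Retreat straight up and verify.

```bash
python3 -m crank '[[[0,0,-1],[0,0,0]],[[0,0,-4],[0,0,0]],[[0,0,-4],[0,0,0]],[[0,0,0],[0,0,0]],[[0,0,0],[0,0,0]]]'
python3 - <<'E'
from h import *
goto(.48,.0692,.0645,.123)
p,d=optics.grab_frame("scene"); cv2.imwrite("pics/scene5.png",cv2.resize(p[130:230,270:390,::-1],None,fx=6,fy=6,interpolation=cv2.INTER_CUBIC))
E
```

```text
clock: 10.05
tcp_pos: [0.4809, 0.0692, 0.1542]
orientation: [-3.136, -0.191, -0.004]
contact_force: [0.6, -0.5, -1.5]
grip_width: 0.0003
gripper_force: 0.0
t 10.05 tcp [0.4809 0.0692 0.1542] yaw 0.1216 w 0.00031589082970941764 0.0 [ 0.6 -0.5 -1.5]
shift cm [-0.11 -0.01  8.96] turn [-0.     -0.0023 -0.0014] joints [-0.09  0.27 -0.21  2.06  0.08  0.81 -1.8 ]
```

View pics/scene5.png

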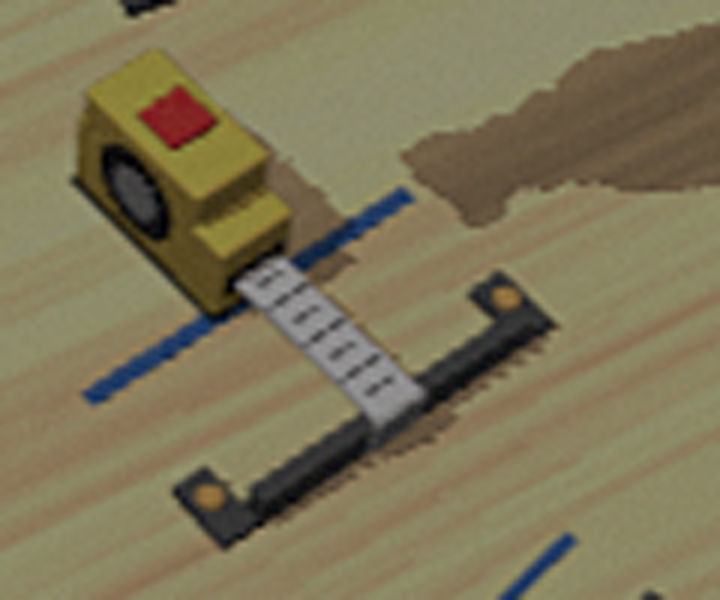

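The button at (178,117) is now nearly flush. The case hasn't moved, its nose is on the line at (215,315), and the tab is still hooked at (400,410).

```bash
python3 -c "
from bench import r
print(r.hand_in())"
```

```text
the job is handed in; nothing more can be done
None
```

The job is handed in, with no verdict returned: the last picture shows the tape hooked on the stop, its nose on the blue line, the case upright and released, and the lock button down; the reel was never approached.

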